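# Turn a drying tile face down over the edge of the drying board

### The job

The back of the big square clay tile has to dry next: turn the tile face down onto the wooden drying board without grasping, carrying or lifting it off. With the fingertips push it across the table against the board's front edge, tip it up there until it stands on its edge and topples over onto the board, then push it along the board until it lies flat and square against the back rail. Leave everything else where it stands and take the hand away.

Things in the scene. Friction and masses are not known exactly. Their poses are not given: they have to be found in the camera images.
- tile: Loose square brown clay tile, a plain slab 100 x 100 x 10 mm, about 0.2 kg, too wide to grasp. Starts face up, flat on the table in front of the board, up to 15 degrees out of square with it, its +x side towards the board's front edge. Origin at the slab's centre (5 mm above the table); x, y parallel to its sides, +z out of its face (raised border and round disc); the back has fine ribs.
- board: Wooden drying board fixed to the table: 150 mm deep (x), 360 long (y), 15 thick; its front edge is a vertical step 15 mm high. Origin: centre of its underside, on the table; +x level from the front edge (x = -75 mm) to the back (+75), y along the edge, z up. A rail 12 mm wide, top 30 mm above the table, runs along the back; its inner face is at x = +63, so 138 mm of flat top are free.
- front_edge (a point): Middle of the board's upper front edge, 15 mm above the table; axes as the board's. Fingertips are rough enough on the clay that, while they press the tile's near side towards this edge with 10 to 15 N, that side follows them up along an arc about the edge's foot; a push of a few N may slip. As it rises its foot backs off from the step by up to its thickness.
- rail_foot (a point): Middle of the foot of the rail's inner face, on the board's top, 15 mm above the table; axes as the board's.
- test_tile: Bystander: small clay test tile, 34 x 52 x 8 mm, lying near the +y end of the board. Origin at the centre of its underside.
- rib: Bystander: flat wooden rib, 40 x 104 x 8 mm, on the table. Origin at the centre of its underside.
- water_cup: Bystander: small brown cup, 46 mm wide, 53 mm high. Origin at the centre of its underside.
- bowl: Bystander: small clay bowl, 60 mm wide, 42 mm high, near the -y end of the board. Origin at the centre of its underside.
- eraser: Bystander: pale eraser, 19 x 42 x 12 mm. Origin at the centre of its underside.

How it is judged:
By the outcome, as a careful person would: the job done as asked, in the order asked, and still so for the second after the job is handed in, with the robot touching nothing.
It also fails if it takes over 59 s, if anything falls off the work surface, if the arm or the gripper's body presses on something with over 40 N, if the wrist force passes 120 N, or if a joint passes its speed limit or range.

### The arm

A 7-joint arm with a two-finger parallel gripper is mounted at the origin on a cart in front of the work surface, level with it; the furniture and walls round the work are solid. World frame = base frame: x ahead of the robot, y to its left, z up, the work surface at z = 0. Lengths are in m, angles in rad, forces in N, time in s.
With the tool pointing down it reaches from about 0.4 to 0.925 m from the base axis. Payload 4.1 kg.
Tool frame: the origin (TCP) lies on the centre line of the jaws, within the pads' length; the fingertips stand 22 mm ahead of it and the grasp point (between the pads) lies 3 mm ahead of it; z points along the fingers, y is the line along which they close (so a half turn about z gives the same grasp; the last joint's range is limited). The gripper opens to 85 mm and grips with 20 to 120 N. Pads are 22 mm wide; open, the fingers measure 114 mm over their backs; the gripper's body (76 mm by 85 mm) begins 54 mm behind the grasp point. The pads swing forward as they close: fully open they stand 13 mm farther back than shut.
Start: joints at [1.108, 0.398, 0.045, 1.537, -0.019, 1.207, -0.051], TCP at [0.231, -0.607, 0.253] pointing down, gripper open.
Joint ranges: [-2.82, 2.82], [-0.49, 2.23], [-1.37, 1.46], [0, 2.46], [-1.36, 4.5], [0.23, 2], [-2.94, 2.94]. Speed limits (rad/s): [2.57, 2.57, 3.14, 3.14, 3.14, 3.14, 3.14].

### API

Orientations are given as a unit quaternion [w, x, y, z].
In Python, from rig import ctrl gives the robot as it stands.
- The arm moves only by the tool jog_arm, never from a script. Its argument "deltas" is a list of rows, each an object of numbers: "dx", "dy", "dz": the shift along the tool's x, y, z in mm; "rx", "ry", "rz": the turn, a rotation vector about the tool's x, y, z in rad; "fingers": the gripper command: -1 is fully open, 1 is shut, values between are in proportion. A call has 1 to 12 rows; each row shifts and turns the commanded pose from where the row before left it, along the tool's axes as they then stand; what a row does not reach is not made up. A row lasts 1/8 s, in which the tool goes at most 62.5 mm and 10.7 degrees, less where a joint would pass 70% of its speed; a pose out of reach is approached as far as the arm can. A call with a gripper value outside its range is refused whole. The fingers move at their own pace and stop on an object; "grip_force" is the grip in N (left out, the last holds). Time passes only in rows, so rows that do not move let the fingers close. It gives the time, the measured TCP pose, the force, the opening and the grip force at its end, in the units of the state.
- ctrl.read_state(): the state, without advancing time (a new reading comes with each control period).
- ctrl.grab_frame(name): name is "scene" or "top" or "wrist"; returns a dict with "image" (420x560x3 uint8, red, green, blue), "z_map" (420x560 float32, m along the optical axis (not along the pixel's ray), 0 where there is no reading), "fx", "fy", "cx", "cy" (pixels), "position" and "rotation" of the camera in the world; the wrist camera has in their place "mount" (4x4, takes a point from camera to tool coordinates, whose origin is the TCP and whose axes are the flange's). Camera axes: x right, y up, looking along -z (the intrinsics and any distortion apply to the point x, -y, -z); pixel columns grow to the right and rows downward; lengths in m; the calibration is good to about 2 mm. The wrist camera is an equidistant fisheye: a pixel r from the principal point sees the ray r / f radians off the axis. A picture is of the moment at which its call begins: read the wrist's pose just before it.
- ctrl.sign_off(): hands the job in; it is judged then, once.
The state is a dict: "time": time; "qpos": joint angles; "joint_vel": joint speeds; "tau": joint torques, N m; "position": TCP position; "orientation": TCP orientation; "ft_force": force on the tool from outside, world axes, zero at the start; "torque": the same for the moment, N m; "width": finger opening in m; "finger_force": force on a finger pad.
Only numpy, scipy, OpenCV 4.12 (cv2) and the standard library are available. Lean on these libraries where they do the work, as an engineer would, in place of code of your own. Each camera call takes 0.05 s, during which the arm holds its last target. There are 200 camera calls.

## Working session

There is one attempt and no reset: what is moved stays moved. The work goes in short steps, Python scripts to look and compute and a tool call to move; the robot and the scene stay as the last step left them, time stands still between calls to the robot, and variables do not carry over. Pictures are saved under pics/ and viewed, at most 12 in all, crops included, and the job is handed in when it is done.

Besides the shell and the picture viewer there is one more tool, called after "Emit:" by a JSON object that holds its "op" and its "data". jog_arm: Moves the arm, as the interface text tells. Its arguments: {"type":"object","properties":{"deltas":{"type":"array"},"grip_force":{"type":"number"}},"required":["deltas"]}

```bash
mkdir -p pics; cat > h.py <<'E'
import numpy as np, cv2
from rig import ctrl
def grab(n,f=None):
    d=ctrl.grab_frame(n)
    if f: cv2.imwrite('pics/'+f,d['image'][:,:,::-1])
    return d
def cloud(d):
    z=d['z_map'];v,u=np.mgrid[:420,:560]
    p=np.stack([(u-d['cx'])/d['fx']*z,-(v-d['cy'])/d['fy']*z,-z],-1)
    w=p@np.array(d['rotation']).T+np.array(d['position']);w[z==0]=np.nan
    return w
E
python3 - <<'E'
from h import *
s=ctrl.read_state();print(s)
for n in('top','scene'):
    d=grab(n,n+'0.png');w=cloud(d);np.save(n+'0.npy',w);print(n,d['position'],d['rotation'],d['fx'],{k for k in d})
E
```

```text
{'time': 0.0, 'qpos': array([ 1.10802546,  0.39918218,  0.04503165,  1.53793466, -0.01870052,
        1.20691361, -0.05069572]), 'joint_vel': array([-0.00289253,  0.00192445,  0.00096269,  0.00113435,  0.00012745,
        0.00140583,  0.00101058]), 'tau': array([ 7.08727130e-04, -4.75116634e+01,  1.36485111e+00, -2.54219288e+01,
        1.17164233e-02,  9.60078993e-03, -7.45558761e-07]), 'position': array([ 0.23107113, -0.60687452,  0.25224542]), 'orientation': array([-9.76866780e-04,  9.83493288e-01,  1.80941803e-01, -2.49301484e-04]), 'ft_force': array([-0.76335483,  0.06461579,  0.49336719]), 'torque': array([-0.01064048,  0.02343292, -0.03571719]), 'finger_force': 0.0, 'width': 0.08517568828025555}Traceback (most recent call last):
  File "<stdin>", line 4, in <module>
  File "h.py", line 10, in cloud
    w=p@np.array(d['rotation']).T+np.array(d['position']);w[z==0]=np.nan
      ~^~~~~~~~~~~~~~~~~~~~~~~~~~
ValueError: matmul: Input operand 1 has a mismatch in its core dimension 0, with gufunc signature (n?,k),(k,m?)->(n?,m?) (size 4 is different from 3)
```

View pics/top0.png

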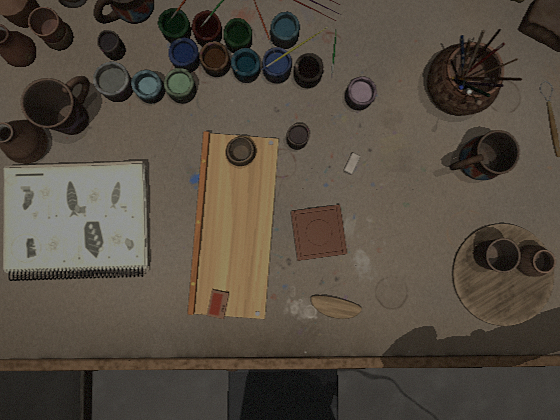

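```bash
python3 - <<'E'
s=open('h.py').read()
s=s.replace("w=p@np.array(d['rotation']).T","R=RR.from_quat(np.array(d['rotation'])[[1,2,3,0]]).as_matrix();w=p@R.T").replace("import numpy","from scipy.spatial.transform import Rotation as RR\nimport numpy")
open('h.py','w').write(s)
E
python3 - <<'E'
from h import *
np.set_printoptions(precision=4,suppress=True)
d=grab('top','top1.png');w=cloud(d);np.save('top.npy',w)
print(d['position'],d['rotation'],d['fx'],d['fy'],d['cx'],d['cy'],[k for k in d])
for n,(u,v) in dict(tile=(319,232),t1=(293,211),t2=(339,206),t3=(345,253),t4=(299,258),b1=(276,139),b2=(263,316),b3=(213,137),b4=(198,313),table=(370,200)).items(): print(n,w[v,u])
im=d['image'];c=cv2.resize(im[120:330,180:460],(800,600),interpolation=cv2.INTER_CUBIC);cv2.imwrite('pics/crop1.png',c[:,:,::-1])
# board top fit & tile by height
h=w[...,2]
def rect(m,name):
    p=w[m][:,:2].astype(np.float32); p=p[~np.isnan(p).any(1)]; print(name,len(p),cv2.boxPoints(cv2.minAreaRect(p)).tolist(), np.nanmedian(h[m]))
v,u=np.mgrid[:420,:560]
roi=lambda a,b,c,e:(u>a)&(u<b)&(v>c)&(v<e)
rect((h>.006)&(h<.014)&roi(283,355,195,270),'tile')
rect((h>.011)&(h<.019)&roi(195,283,125,325),'boardtop')
rect((h>.026)&(h<.034)&roi(180,215,125,325),'rail')
for n,r in dict(cup=(284,312,118,152),eraser=(340,362,148,178),rib=(305,365,288,322),bowl=(222,258,133,167),tt=(203,232,286,322)).items():
    m=roi(*r)&(h>(.018 if n in('bowl','tt') else .006)); rect(m,n); print(np.nanmax(h[m]))
d=grab('scene','scene1.png');print(d['position'])
E
```

```text
[0.5375 0.046  1.0262] [-0.7059 -0.015   0.0288  0.7076] 509.1073591539515 509.1073591539515 277.8858692886372 212.58260560617632 ['image', 'z_map', 'fx', 'fy', 'cx', 'cy', 'position', 'rotation']
tile [ 0.5613 -0.0557  0.0138]
t1 [ 0.6034 -0.0041  0.0124]
t2 [ 0.6134 -0.0967  0.0102]
t3 [ 0.5193 -0.1082  0.0068]
t4 [ 0.5099 -0.0155  0.0144]
b1 [0.7481 0.0294 0.0153]
b2 [0.3969 0.056  0.0167]
b3 [0.7513 0.1553 0.0188]
b4 [0.4035 0.183  0.0174]
table [ 0.6261 -0.1609  0.0021]
tile 2396 [[0.49789899587631226, 0.007370981387794018], [0.5194751620292664, -0.12338565289974213], [0.6304559111595154, -0.10507266223430634], [0.6088797450065613, 0.025683969259262085]] 0.010666101647598514
boardtop 10669 [[0.39100274443626404, 0.05398096889257431], [0.7506424188613892, 0.025536291301250458], [0.7615662813186646, 0.16365158557891846], [0.4019266366958618, 0.1920962631702423]] 0.016188899921758315
rail 1151 [[0.3988378643989563, 0.15075984597206116], [0.7609122395515442, 0.1486438810825348], [0.7612170577049255, 0.20080184936523438], [0.39914268255233765, 0.20291781425476074]] 0.0308066116768073
[... 452 characters left out ...]
5813
rib 812 [[0.3813933730125427, -0.13222236931324005], [0.41990000009536743, -0.14092248678207397], [0.4426683783531189, -0.04014982283115387], [0.4041617512702942, -0.031449705362319946]] 0.00972834117126653
0.014685699411031594
bowl 784 [[0.6909453868865967, 0.06751932203769684], [0.7573968172073364, 0.06743800640106201], [0.7574800252914429, 0.13538619875907898], [0.6910285949707031, 0.1354675143957138]] 0.031681304668684296
0.06191467020985231
tt 534 [[0.39437153935432434, 0.11856703460216522], [0.4539705216884613, 0.1183599978685379], [0.4541548192501068, 0.17141543328762054], [0.39455583691596985, 0.17162247002124786]] 0.024677112343387764
0.031034112422072324
[0.2293 0.6537 0.7718]
```

View pics/crop1.png

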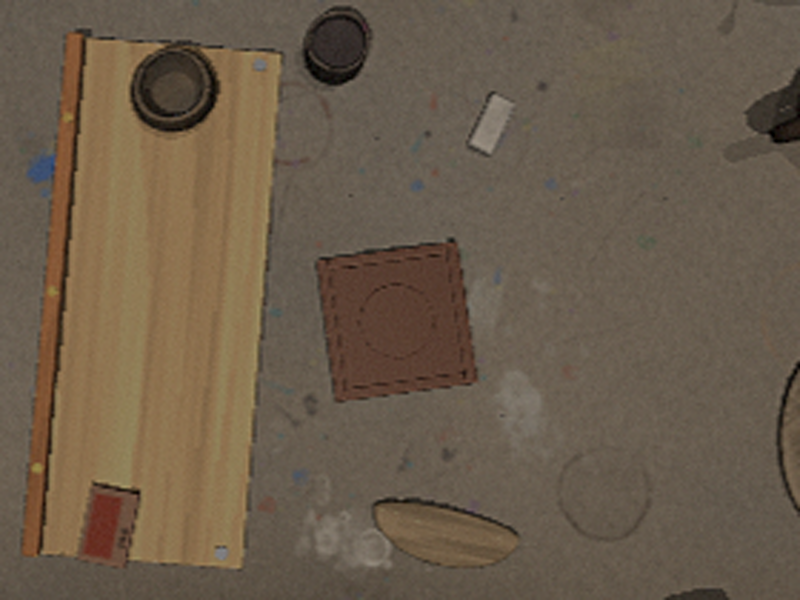

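View pics/scene1.png

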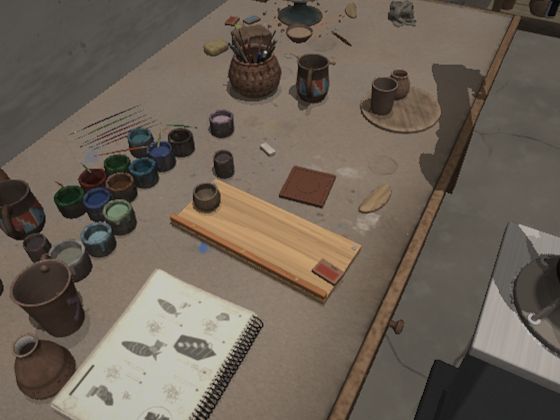

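```bash
cat >> h.py <<'E'
P=np.array([.5375,.046,1.0262]);
def setup():
    return ctrl.grab_frame('top')
def ray(d,u,v,z):
    R=RR.from_quat(np.array(d['rotation'])[[1,2,3,0]]).as_matrix()
    r=R@np.array([(u-d['cx'])/d['fx'],-(v-d['cy'])/d['fy'],-1]);p=np.array(d['position'])
    return p+r*(z-p[2])/r[2]
E
python3 - <<'E'
from h import *
np.set_printoptions(precision=4,suppress=True)
d=setup();f=lambda x,y,z:ray(d,180+(x+.5)/2.857-.5,120+(y+.5)/2.857-.5,z)
t=np.array([f(x,y,.01) for x,y in[(317,260),(455,240),(476,381),(337,401)]]);print(t,t.mean(0))
b=np.array([f(x,y,.015) for x,y in[(281,51),(242,569)]]);print(b,b.mean(0))
r=np.array([f(x,y,.03) for x,y in[(67,32),(22,554)]]);print('railback',r, r.mean(0))
by=b[1]-b[0];print(np.linalg.norm(by));by/=np.linalg.norm(by);ang=np.arctan2(by[1],by[0])-np.pi/2
print('board x yaw deg',np.degrees(ang)); bx=np.array([np.cos(ang),np.sin(ang)])
ang2=np.arctan2(*(r[1]-r[0])[[1,0]])-np.pi/2;print(np.degrees(ang2))
print('depth',(r.mean(0)-b.mean(0))[:2]@bx)
e=b.mean(0)[:2];print('tile corners in edge frame',[( (q[:2]-e)@bx,(q[:2]-e)@by[:2]) for q in t])
s=ctrl.read_state();q=s['orientation'];R=RR.from_quat(q[[1,2,3,0]]).as_matrix();print(R)
E
```

```text
[[ 0.6042  0.0005  0.01  ]
 [ 0.6181 -0.0966  0.01  ]
 [ 0.5193 -0.1103  0.01  ]
 [ 0.5057 -0.013   0.01  ]] [ 0.5618 -0.0549  0.01  ]
[[0.7512 0.0254 0.015 ]
 [0.3911 0.0533 0.015 ]] [0.5711 0.0393 0.015 ]
railback [[0.7611 0.1736 0.03  ]
 [0.4042 0.2018 0.03  ]] [0.5826 0.1877 0.03  ]
0.361183760628588
board x yaw deg 85.56705068810577
85.48684188777149
depth 0.14880242651080539
tile corners in edge frame [(np.float64(-0.03616445658164485), np.float64(-0.03596880051649958)), (np.float64(-0.13188121488368834), np.float64(-0.05734119326405033)), (np.float64(-0.15314957932514048), np.float64(0.04011680816087664)), (np.float64(-0.057225456925722916), np.float64(0.061156988908738566))]
[[ 0.9345  0.3559 -0.0005]
 [ 0.3559 -0.9345  0.0011]
 [-0.0001 -0.0012 -1.    ]]
```

Emit:
{"op": "jog_arm", "data": {"deltas": [{"dx": 38.4,"dy": -25.2,"fingers": 0},{"dx": 38.4,"dy": -25.2},{"dx": 38.4,"dy": -25.2},{"dx": 38.4,"dy": -25.2},{"dx": 38.4,"dy": -25.2},{"dx": 38.4,"dy": -25.2},{"dx": 38.4,"dy": -25.2},{"dx": 38.4,"dy": -25.2},{"dx": 38.4,"dy": -25.2},{"dx": 38.4,"dy": -25.2},{"dx": 38.4,"dy": -25.2},{"dx": 38.4,"dy": -25.2}]}}

```text
$.deltas[0]: bad value
```

Emit:
{"op": "jog_arm", "data": {"deltas": [{"rz": -0.161},{"rz": -0.161},{"rz": -0.161},{"rz": -0.161},{"rz": -0.161},{"rz": -0.161},{"rz": -0.163},{"dz": 40},{"dz": 40},{}]}}

```text
$.deltas[0]: bad value
```

Emit:
{"op": "jog_arm", "data": {"deltas": [{"dx": 38.4,"dy": -25.2,"dz": 0,"rx": 0,"ry": 0,"rz": 0,"fingers": 0}]}}

```text
time: 0.32
position: [0.2548, -0.5724, 0.2527]
orientation: [0.001, 0.984, 0.177, -0.001]
ft_force: [1.0, -0.0, -0.3]
width: 0.07
finger_force: 0.0
```

Emit:
{"op": "jog_arm", "data": {"deltas": [{"dx": 38.4,"dy": -25.2,"dz": 0,"rx": 0,"ry": 0,"rz": 0,"fingers": 0},{"dx": 38.4,"dy": -25.2,"dz": 0,"rx": 0,"ry": 0,"rz": 0,"fingers": 0},{"dx": 38.4,"dy": -25.2,"dz": 0,"rx": 0,"ry": 0,"rz": 0,"fingers": 0},{"dx": 38.4,"dy": -25.2,"dz": 0,"rx": 0,"ry": 0,"rz": 0,"fingers": 0},{"dx": 38.4,"dy": -25.2,"dz": 0,"rx": 0,"ry": 0,"rz": 0,"fingers": 0},{"dx": 38.4,"dy": -25.2,"dz": 0,"rx": 0,"ry": 0,"rz": 0,"fingers": 0},{"dx": 38.4,"dy": -25.2,"dz": 0,"rx": 0,"ry": 0,"rz": 0,"fingers": 0},{"dx": 38.4,"dy": -25.2,"dz": 0,"rx": 0,"ry": 0,"rz": 0,"fingers": 0},{"dx": 38.4,"dy": -25.2,"dz": 0,"rx": 0,"ry": 0,"rz": 0,"fingers": 0},{"dx": 38.4,"dy": -25.2,"dz": 0,"rx": 0,"ry": 0,"rz": 0,"fingers": 0},{"dx": 38.4,"dy": -25.2,"dz": 0,"rx": 0,"ry": 0,"rz": 0,"fingers": 0}]}}

```text
time: 1.7
position: [0.5549, -0.1597, 0.2532]
orientation: [0.0, 0.984, 0.181, -0.0]
ft_force: [1.9, -0.5, 0.4]
width: 0.0427
finger_force: 0.0
```

Emit:
{"op": "jog_arm", "data": {"deltas": [{"dx": 0,"dy": 0,"dz": 0,"rx": 0,"ry": 0,"rz": -0.161,"fingers": 0},{"dx": 0,"dy": 0,"dz": 0,"rx": 0,"ry": 0,"rz": -0.161,"fingers": 0},{"dx": 0,"dy": 0,"dz": 0,"rx": 0,"ry": 0,"rz": -0.161,"fingers": 0},{"dx": 0,"dy": 0,"dz": 0,"rx": 0,"ry": 0,"rz": -0.161,"fingers": 0},{"dx": 0,"dy": 0,"dz": 0,"rx": 0,"ry": 0,"rz": -0.161,"fingers": 0},{"dx": 0,"dy": 0,"dz": 0,"rx": 0,"ry": 0,"rz": -0.161,"fingers": 0},{"dx": 0,"dy": 0,"dz": 0,"rx": 0,"ry": 0,"rz": -0.163,"fingers": 0},{"dx": 0,"dy": 0,"dz": 40,"rx": 0,"ry": 0,"rz": 0,"fingers": 0},{"dx": 0,"dy": 0,"dz": 40,"rx": 0,"ry": 0,"rz": 0,"fingers": 0},{"dx": 0,"dy": 0,"dz": 0,"rx": 0,"ry": 0,"rz": 0,"fingers": 0}]}}

```text
time: 2.95
position: [0.5517, -0.1605, 0.1703]
orientation: [-0.003, 0.734, 0.679, -0.002]
ft_force: [-0.5, -0.3, 1.1]
width: 0.0426
finger_force: 0.0
```

```bash
cat >> h.py <<'E'
E0=np.array([.5711,.0393]);BX=np.array([.0776,.997]);BY=np.array([-.997,.0776])
def st():
    s=ctrl.read_state();p=np.array(s['position']);R=RR.from_quat(np.array(s['orientation'])[[1,2,3,0]]).as_matrix()
    f=np.array(s['ft_force'])
    print('t',round(s['time'],2),'boardframe mm',np.round([1e3*(p[:2]-E0)@BX,1e3*(p[:2]-E0)@BY,1e3*p[2]],1),'F bx,by,z',np.round([f[:2]@BX,f[:2]@BY,f[2]],1),'yawx',round(np.degrees(np.arctan2(R[1,0],R[0,0])),2),'tilt',np.round(R[:,2],3),'w',s['width'],'q',np.round(s['qpos'],2))
E
python3 -c "
from h import *
st()"
```

```text
t 2.95 boardframe mm [-200.8    3.9  170.3] F bx,by,z [-0.3  0.5  1.1] yawx 85.54 tilt [-0.007  0.002 -1.   ] w 0.04262258750654473 q [ 0.53  0.37 -0.4   1.8   0.17  1.02 -0.01]
```

Emit:
{"op": "jog_arm", "data": {"deltas": [{"dx": 0,"dy": 0,"dz": 40,"rx": 0,"ry": 0,"rz": 0,"fingers": 0},{"dx": 0,"dy": 0,"dz": 40,"rx": 0,"ry": 0,"rz": 0,"fingers": 0},{"dx": 0,"dy": 0,"dz": 40,"rx": 0,"ry": 0,"rz": 0,"fingers": 0},{"dx": 0,"dy": 0,"dz": 14,"rx": 0,"ry": 0,"rz": 0,"fingers": 0},{"dx": 0,"dy": 0,"dz": 0,"rx": 0,"ry": 0,"rz": 0,"fingers": 0}]}}

```text
time: 3.58
position: [0.555, -0.161, 0.04]
orientation: [0.0, 0.734, 0.679, 0.0]
ft_force: [0.1, 0.0, -0.7]
width: 0.0424
finger_force: 0.0
```

```bash
python3 -c "
from h import *
st()
d=grab('scene');cv2.imwrite('pics/s2.png',cv2.resize(d['image'][110:260,190:400],(798,570),interpolation=cv2.INTER_CUBIC)[:,:,::-1])"
```

```text
t 3.58 boardframe mm [-201.     0.5   40. ] F bx,by,z [ 0.1 -0.1 -0.7] yawx 85.53 tilt [ 0.001 -0.    -1.   ] w 0.042352065299143545 q [ 0.49  0.54 -0.36  1.89  0.26  0.76 -0.09]
```

View pics/s2.png

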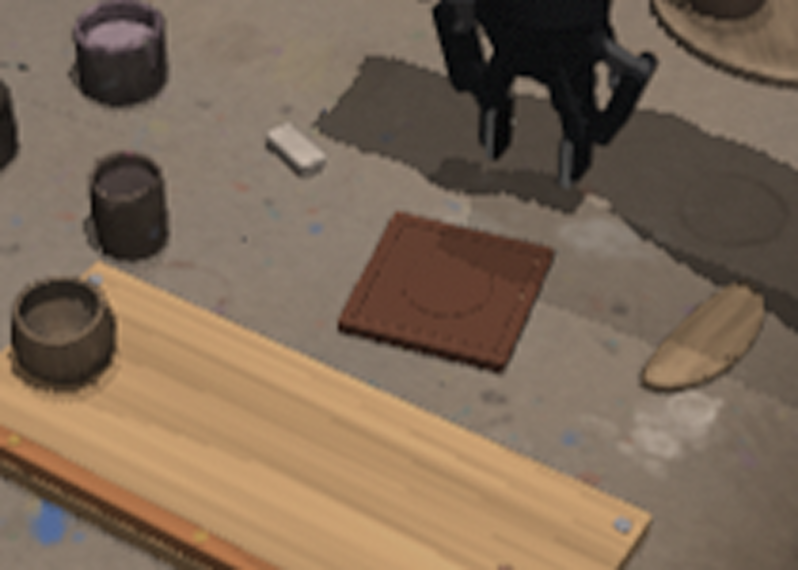

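The two fingertips hang just above the table (tips at about 493,155 and 570,185) behind the tile's near side, with the tile undisturbed. Now I'll feel for the table.

Emit:
{"op": "jog_arm", "data": {"deltas": [{"dx": 0,"dy": 0,"dz": 6,"rx": 0,"ry": 0,"rz": 0,"fingers": 0},{"dx": 0,"dy": 0,"dz": 4,"rx": 0,"ry": 0,"rz": 0,"fingers": 0},{"dx": 0,"dy": 0,"dz": 0,"rx": 0,"ry": 0,"rz": 0,"fingers": 0}]}}

```text
time: 4.0
position: [0.5543, -0.1609, 0.0294]
orientation: [0.0, 0.734, 0.679, -0.0]
ft_force: [-0.1, 0.8, -0.1]
width: 0.0427
finger_force: 0.0
```

Emit:
{"op": "jog_arm", "data": {"deltas": [{"dx": 0,"dy": 0,"dz": 3,"rx": 0,"ry": 0,"rz": 0,"fingers": 0},{"dx": 0,"dy": 0,"dz": 0,"rx": 0,"ry": 0,"rz": 0,"fingers": 0}]}}

```text
time: 4.25
position: [0.5541, -0.1609, 0.0261]
orientation: [-0.0, 0.734, 0.679, -0.0]
ft_force: [0.5, -0.2, 0.8]
width: 0.0429
finger_force: 0.0
```

Emit:
{"op": "jog_arm", "data": {"deltas": [{"dx": 0,"dy": 0,"dz": 3,"rx": 0,"ry": 0,"rz": 0,"fingers": 0},{"dx": 0,"dy": 0,"dz": 0,"rx": 0,"ry": 0,"rz": 0,"fingers": 0}]}}

```text
time: 4.5
position: [0.5541, -0.1609, 0.023]
orientation: [-0.0, 0.734, 0.679, -0.0]
ft_force: [0.1, 1.1, 0.6]
width: 0.0428
finger_force: 0.0
```

Emit:
{"op": "jog_arm", "data": {"deltas": [{"dx": 0,"dy": 0,"dz": 3,"rx": 0,"ry": 0,"rz": 0,"fingers": 0},{"dx": 0,"dy": 0,"dz": 0,"rx": 0,"ry": 0,"rz": 0,"fingers": 0}]}}

```text
time: 4.75
position: [0.5544, -0.1609, 0.0203]
orientation: [0.0, 0.734, 0.679, 0.0]
ft_force: [0.0, 0.6, 0.6]
width: 0.0427
finger_force: 0.5
```

```bash
python3 -c "
from h import *
st()
d=grab('scene');w=cloud(d)
print('lowest tip z:')
B=(w[...,:2]-E0);x=B@BX*1e3;y=B@BY*1e3;z=w[...,2]*1e3
for s in(-1,1):
  m=(np.abs(x+201)<25)&(np.abs(y-s*28)<14)&(z<45);print(s,np.sum(m),[ (k,int(((z[m]>k)&(z[m]<=k+4)).sum())) for k in range(-4,44,4)])"
```

```text
t 4.75 boardframe mm [-200.9    1.1   20.3] F bx,by,z [0.6 0.  0.6] yawx 85.54 tilt [ 0. -0. -1.] w 0.0426678665380519 q [ 0.48  0.57 -0.35  1.9   0.28  0.73 -0.11]
lowest tip z:
-1 231 [(-4, 73), (0, 37), (4, 12), (8, 12), (12, 7), (16, 13), (20, 13), (24, 10), (28, 13), (32, 11), (36, 14), (40, 9)]
1 217 [(-4, 74), (0, 43), (4, 10), (8, 6), (12, 10), (16, 12), (20, 12), (24, 10), (28, 14), (32, 10), (36, 6), (40, 9)]
```

One more small step or two down to find the table.

Emit:
{"op": "jog_arm", "data": {"deltas": [{"dx": 0,"dy": 0,"dz": 2,"rx": 0,"ry": 0,"rz": 0,"fingers": 0},{"dx": 0,"dy": 0,"dz": 0,"rx": 0,"ry": 0,"rz": 0,"fingers": 0}]}}

```text
time: 5.05
position: [0.5545, -0.1609, 0.0202]
orientation: [0.0, 0.734, 0.679, -0.0]
ft_force: [-4.0, 0.3, 15.7]
width: 0.043
finger_force: 7.2
```

Emit:
{"op": "jog_arm", "data": {"deltas": [{"dx": 0,"dy": 0,"dz": 2,"rx": 0,"ry": 0,"rz": 0,"fingers": 0},{"dx": 0,"dy": 0,"dz": 0,"rx": 0,"ry": 0,"rz": 0,"fingers": 0}]}}

```text
time: 5.3
position: [0.5545, -0.1609, 0.0201]
orientation: [0.0, 0.734, 0.679, -0.001]
ft_force: [-9.0, 1.4, 29.5]
width: 0.0425
finger_force: 14.3
```

Emit:
{"op": "jog_arm", "data": {"deltas": [{"dx": 0,"dy": 0,"dz": -5.5,"rx": 0,"ry": 0,"rz": 0,"fingers": 0},{"dx": 10,"dy": 0,"dz": 0,"rx": 0,"ry": 0,"rz": 0,"fingers": 0},{"dx": 10,"dy": 0,"dz": 0,"rx": 0,"ry": 0,"rz": 0,"fingers": 0},{"dx": 10,"dy": 0,"dz": 0,"rx": 0,"ry": 0,"rz": 0,"fingers": 0},{"dx": 8,"dy": 0,"dz": 0,"rx": 0,"ry": 0,"rz": 0,"fingers": 0},{"dx": 8,"dy": 0,"dz": 0,"rx": 0,"ry": 0,"rz": 0,"fingers": 0},{"dx": 8,"dy": 0,"dz": 0,"rx": 0,"ry": 0,"rz": 0,"fingers": 0},{"dx": 8,"dy": 0,"dz": 0,"rx": 0,"ry": 0,"rz": 0,"fingers": 0},{"dx": 8,"dy": 0,"dz": 0,"rx": 0,"ry": 0,"rz": 0,"fingers": 0},{"dx": 6,"dy": 0,"dz": 0,"rx": 0,"ry": 0,"rz": 0,"fingers": 0},{"dx": 0,"dy": 0,"dz": 0,"rx": 0,"ry": 0,"rz": 0,"fingers": 0}]}}

```text
time: 6.68
position: [0.5606, -0.0842, 0.0219]
orientation: [0.0, 0.734, 0.679, 0.0]
ft_force: [-0.7, -0.3, -0.6]
width: 0.043
finger_force: 0.0
```

```bash
python3 -c "
from h import *
st()
d=grab('top');cv2.imwrite('pics/t3.png',cv2.resize(d['image'][130:320,190:400],(663,600),interpolation=cv2.INTER_CUBIC)[:,:,::-1])"
```

```text
t 6.67 boardframe mm [-124.     0.9   21.9] F bx,by,z [-0.4  0.6 -0.6] yawx 85.59 tilt [ 0.001  0.    -1.   ] w 0.04296183392100388 q [ 0.36  0.55 -0.36  1.92  0.28  0.72 -0.24]
```

View pics/t3.png

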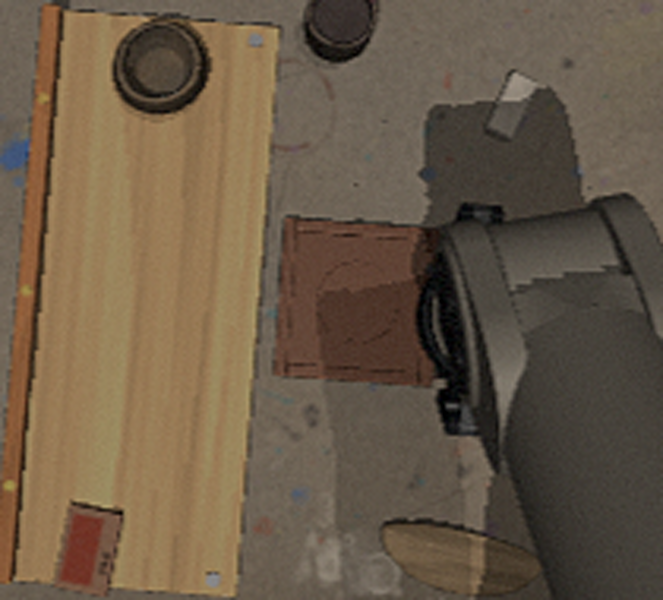

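The tile is now square to the board, its front side (283,215)-(275,375) about 12 mm short of the board edge. I'll close the gap and press.

Emit:
{"op": "jog_arm", "data": {"deltas": [{"dx": 6,"dy": 0,"dz": 0,"rx": 0,"ry": 0,"rz": 0,"fingers": 0},{"dx": 5,"dy": 0,"dz": 0,"rx": 0,"ry": 0,"rz": 0,"fingers": 0},{"dx": 2,"dy": 0,"dz": 0,"rx": 0,"ry": 0,"rz": 0,"fingers": 0},{"dx": 0,"dy": 0,"dz": 0,"rx": 0,"ry": 0,"rz": 0,"fingers": 0}]}}

```text
time: 7.22
position: [0.5614, -0.0717, 0.0218]
orientation: [-0.0, 0.734, 0.679, 0.0]
ft_force: [0.9, -0.2, -0.8]
width: 0.0428
finger_force: 0.0
```

Emit:
{"op": "jog_arm", "data": {"deltas": [{"dx": 1.5,"dy": 0,"dz": 0,"rx": 0,"ry": 0,"rz": 0,"fingers": 0},{"dx": 0,"dy": 0,"dz": 0,"rx": 0,"ry": 0,"rz": 0,"fingers": 0}]}}

```text
time: 7.48
position: [0.5613, -0.0711, 0.0218]
orientation: [0.0, 0.734, 0.679, -0.0]
ft_force: [0.3, -1.4, 0.6]
width: 0.0425
finger_force: 0.8
```

Emit:
{"op": "jog_arm", "data": {"deltas": [{"dx": 1.5,"dy": 0,"dz": 0,"rx": 0,"ry": 0,"rz": 0,"fingers": 0},{"dx": 0,"dy": 0,"dz": 0,"rx": 0,"ry": 0,"rz": 0,"fingers": 0}]}}

```text
time: 7.72
position: [0.5612, -0.071, 0.0218]
orientation: [0.001, 0.735, 0.679, -0.001]
ft_force: [-0.3, -4.4, 0.7]
width: 0.0426
finger_force: 2.6
```

```bash
python3 -c "
from h import *
st()"
```

```text
t 7.72 boardframe mm [-110.7    1.3   21.8] F bx,by,z [-4.4 -0.   0.7] yawx 85.47 tilt [-0.001 -0.002 -1.   ] w 0.042632886074816224 q [ 0.33  0.55 -0.36  1.92  0.28  0.72 -0.27]
```

Emit:
{"op": "jog_arm", "data": {"deltas": [{"dx": 2,"dy": 0,"dz": 1,"rx": 0,"ry": 0,"rz": 0,"fingers": 0},{"dx": 2,"dy": 0,"dz": 0,"rx": 0,"ry": 0,"rz": 0,"fingers": 0},{"dx": 0,"dy": 0,"dz": 0,"rx": 0,"ry": 0,"rz": 0,"fingers": 0}]}}

```text
time: 8.1
position: [0.5614, -0.0708, 0.0213]
orientation: [0.002, 0.735, 0.678, -0.003]
ft_force: [-2.3, -10.7, 4.1]
width: 0.0427
finger_force: 5.7
```

```bash
python3 -c "
from h import *
st()"
```

```text
t 8.1 boardframe mm [-110.5    1.1   21.3] F bx,by,z [-10.9   1.5   4.1] yawx 85.38 tilt [-0.001 -0.007 -1.   ] w 0.042723944768848894 q [ 0.32  0.55 -0.35  1.92  0.29  0.72 -0.28]
```

Emit:
{"op": "jog_arm", "data": {"deltas": [{"dx": 1,"dy": 0,"dz": -4.3,"rx": 0,"ry": 0,"rz": 0,"fingers": 0},{"dx": 0,"dy": 0,"dz": -4.3,"rx": 0,"ry": 0,"rz": 0,"fingers": 0},{"dx": 0,"dy": 0,"dz": -4.3,"rx": 0,"ry": 0,"rz": 0,"fingers": 0},{"dx": 0.2,"dy": 0,"dz": -4.2,"rx": 0,"ry": 0,"rz": 0,"fingers": 0}]}}

```text
time: 8.6
position: [0.5613, -0.07, 0.0379]
orientation: [0.002, 0.735, 0.678, -0.003]
ft_force: [-0.2, -11.4, 0.1]
width: 0.0429
finger_force: 5.7
```

```bash
python3 -c "
from h import *
st()
d=grab('scene');cv2.imwrite('pics/s4.png',cv2.resize(d['image'][110:260,190:400],(798,570),interpolation=cv2.INTER_CUBIC)[:,:,::-1])"
```

```text
t 8.6 boardframe mm [-109.7    1.3   37.9] F bx,by,z [-11.4  -0.7   0.1] yawx 85.34 tilt [-0.001 -0.007 -1.   ] w 0.04292054389541006 q [ 0.33  0.52 -0.36  1.92  0.27  0.75 -0.27]
```

View pics/s4.png

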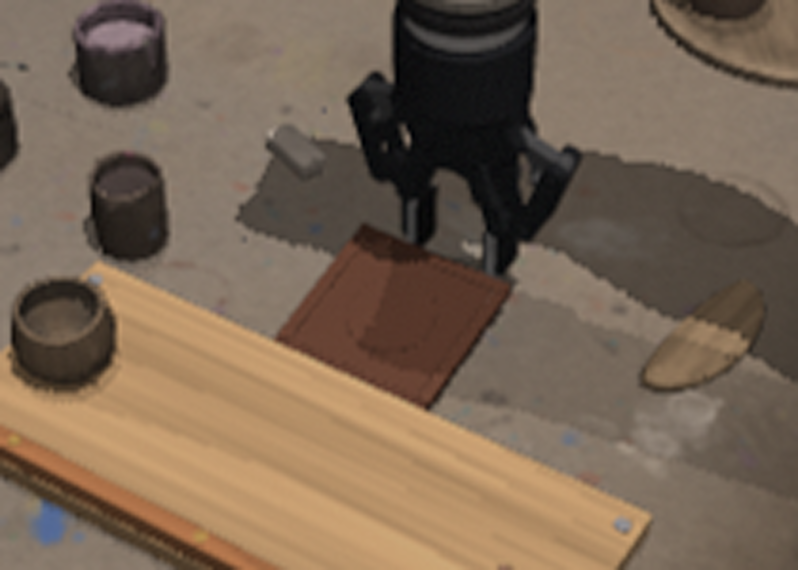

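The near side has risen about 17 mm with the fingertips and the front edge is seated on the step (280,340)-(430,405). I'll carry on along the arc.

Emit:
{"op": "jog_arm", "data": {"deltas": [{"dx": 0.6,"dy": 0,"dz": -4.2,"rx": 0,"ry": 0,"rz": 0,"fingers": 0},{"dx": 0.7,"dy": 0,"dz": -4.2,"rx": 0,"ry": 0,"rz": 0,"fingers": 0},{"dx": 1,"dy": 0,"dz": -4.1,"rx": 0,"ry": 0,"rz": 0,"fingers": 0},{"dx": 1,"dy": 0,"dz": -4,"rx": 0,"ry": 0,"rz": 0,"fingers": 0},{"dx": 1.3,"dy": 0,"dz": -4,"rx": 0,"ry": 0,"rz": 0,"fingers": 0},{"dx": 1.4,"dy": 0,"dz": -3.9,"rx": 0,"ry": 0,"rz": 0,"fingers": 0}]}}

```text
time: 9.4
position: [0.5619, -0.0639, 0.0627]
orientation: [0.002, 0.735, 0.678, -0.003]
ft_force: [-1.6, -11.8, 4.0]
width: 0.0426
finger_force: 5.9
```

```bash
python3 -c "
from h import *
st()"
```

```text
t 9.4 boardframe mm [-103.6    1.2   62.7] F bx,by,z [-11.9   0.7   4. ] yawx 85.35 tilt [-0.001 -0.007 -1.   ] w 0.042574859984109995 q [ 0.33  0.49 -0.38  1.91  0.25  0.8  -0.26]
```

Emit:
{"op": "jog_arm", "data": {"deltas": [{"dx": 1.5,"dy": 0,"dz": -3.8,"rx": 0,"ry": 0,"rz": 0,"fingers": 0},{"dx": 1.7,"dy": 0,"dz": -3.7,"rx": 0,"ry": 0,"rz": 0,"fingers": 0},{"dx": 1.9,"dy": 0,"dz": -3.6,"rx": 0,"ry": 0,"rz": 0,"fingers": 0},{"dx": 2,"dy": 0,"dz": -3.5,"rx": 0,"ry": 0,"rz": 0,"fingers": 0},{"dx": 2.2,"dy": 0,"dz": -3.4,"rx": 0,"ry": 0,"rz": 0,"fingers": 0},{"dx": 2.4,"dy": 0,"dz": -3.3,"rx": 0,"ry": 0,"rz": 0,"fingers": 0}]}}

```text
time: 10.15
position: [0.5632, -0.0509, 0.0845]
orientation: [0.002, 0.735, 0.678, -0.002]
ft_force: [-1.3, -9.5, 5.9]
width: 0.0425
finger_force: 5.5
```

```bash
python3 -c "
from h import *
st()
d=grab('scene');cv2.imwrite('pics/s5.png',cv2.resize(d['image'][110:260,190:400],(798,570),interpolation=cv2.INTER_CUBIC)[:,:,::-1])"
```

```text
t 10.15 boardframe mm [-90.6   0.9  84.5] F bx,by,z [-9.5  0.6  5.9] yawx 85.39 tilt [-0.    -0.006 -1.   ] w 0.04250179093056658 q [ 0.32  0.46 -0.39  1.89  0.24  0.84 -0.27]
```

View pics/s5.png

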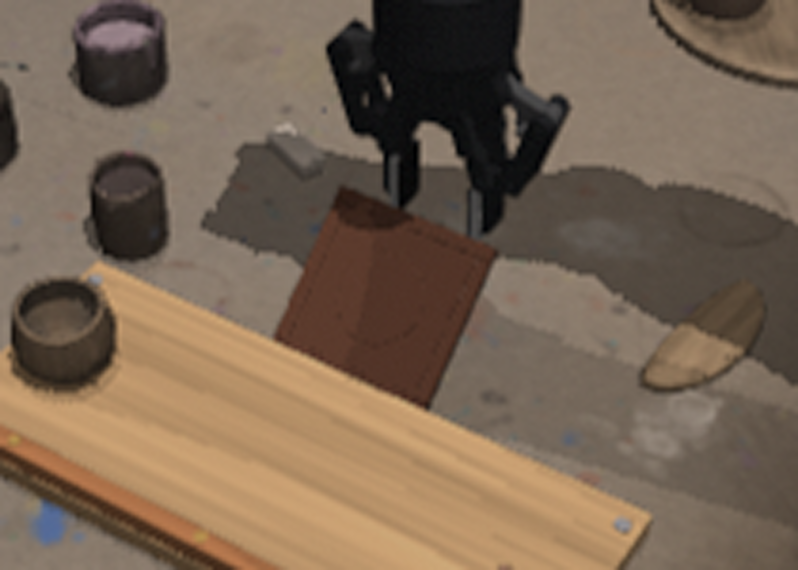

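The tile is at about 40°, still in firm two-finger contact (tips at 397,205 and 480,232). Continuing.

Emit:
{"op": "jog_arm", "data": {"deltas": [{"dx": 2.7,"dy": 0,"dz": -3.2,"rx": 0,"ry": 0,"rz": 0,"fingers": 0},{"dx": 2.9,"dy": 0,"dz": -3.1,"rx": 0,"ry": 0,"rz": 0,"fingers": 0},{"dx": 3,"dy": 0,"dz": -3,"rx": 0,"ry": 0,"rz": 0,"fingers": 0},{"dx": 3.1,"dy": 0,"dz": -2.8,"rx": 0,"ry": 0,"rz": 0,"fingers": 0},{"dx": 3.2,"dy": 0,"dz": -2.7,"rx": 0,"ry": 0,"rz": 0,"fingers": 0},{"dx": 3.3,"dy": 0,"dz": -2.5,"rx": 0,"ry": 0,"rz": 0,"fingers": 0}]}}

```text
time: 10.95
position: [0.5651, -0.0321, 0.1025]
orientation: [0.002, 0.735, 0.678, -0.002]
ft_force: [-2.8, -8.2, 10.5]
width: 0.0427
finger_force: 6.5
```

```bash
python3 -c "
from h import *
st()"
```

```text
t 10.95 boardframe mm [-71.7   0.4 102.5] F bx,by,z [-8.4  2.2 10.5] yawx 85.41 tilt [ 0.001 -0.005 -1.   ] w 0.04272415838302872 q [ 0.3   0.43 -0.4   1.88  0.22  0.87 -0.3 ]
```

Emit:
{"op": "jog_arm", "data": {"deltas": [{"dx": 3.4,"dy": 0,"dz": -2.7,"rx": 0,"ry": 0,"rz": 0,"fingers": 0},{"dx": 3.5,"dy": 0,"dz": -2.5,"rx": 0,"ry": 0,"rz": 0,"fingers": 0},{"dx": 3.6,"dy": 0,"dz": -2.2,"rx": 0,"ry": 0,"rz": 0,"fingers": 0},{"dx": 3.7,"dy": 0,"dz": -2,"rx": 0,"ry": 0,"rz": 0,"fingers": 0}]}}

```text
time: 11.45
position: [0.5666, -0.0156, 0.112]
orientation: [0.002, 0.734, 0.679, -0.0]
ft_force: [-1.3, -5.1, 8.9]
width: 0.0423
finger_force: 4.9
```

```bash
python3 -c "
from h import *
st()"
```

```text
t 11.45 boardframe mm [-55.1   0.2 112. ] F bx,by,z [-5.2  0.9  8.9] yawx 85.47 tilt [ 0.002 -0.003 -1.   ] w 0.042325308546501586 q [ 0.28  0.42 -0.41  1.87  0.22  0.89 -0.32]
```

Emit:
{"op": "jog_arm", "data": {"deltas": [{"dx": 3.9,"dy": 0,"dz": -1.8,"rx": 0,"ry": 0,"rz": 0,"fingers": 0},{"dx": 4,"dy": 0,"dz": -1.6,"rx": 0,"ry": 0,"rz": 0,"fingers": 0},{"dx": 4,"dy": 0,"dz": -1.4,"rx": 0,"ry": 0,"rz": 0,"fingers": 0},{"dx": 4.1,"dy": 0,"dz": -1.2,"rx": 0,"ry": 0,"rz": 0,"fingers": 0}]}}

```text
time: 11.95
position: [0.5682, 0.0024, 0.1178]
orientation: [0.001, 0.734, 0.679, 0.001]
ft_force: [-0.1, -0.9, 6.0]
width: 0.0426
finger_force: 3.3
```

```bash
python3 -c "
from h import *
st()
d=grab('scene');cv2.imwrite('pics/s6.png',cv2.resize(d['image'][90:240,190:400],(798,570),interpolation=cv2.INTER_CUBIC)[:,:,::-1])"
```

```text
t 11.95 boardframe mm [-37.    0.  117.8] F bx,by,z [-1.   0.1  6. ] yawx 85.53 tilt [ 0.003  0.    -1.   ] w 0.04261763007345492 q [ 0.26  0.42 -0.42  1.87  0.21  0.9  -0.34]
```

View pics/s6.png

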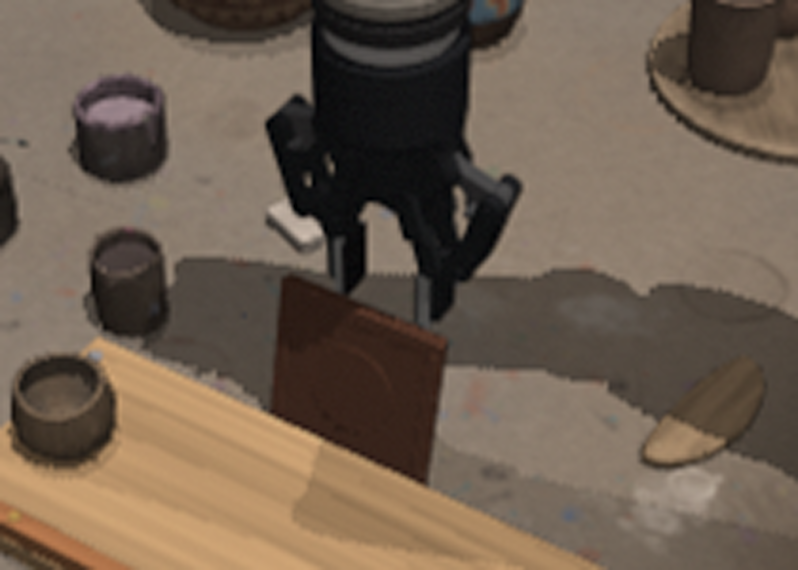

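The tile stands at about 77°, with the fingertips now riding on its upper side (tips at 345,285 and 430,315). I'll ease it on to upright by friction, then re-seat the fingers behind it.

Emit:
{"op": "jog_arm", "data": {"deltas": [{"dx": 3.5,"dy": 0,"dz": -0.4,"rx": 0,"ry": 0,"rz": 0,"fingers": 0},{"dx": 3.5,"dy": 0,"dz": -0.4,"rx": 0,"ry": 0,"rz": 0,"fingers": 0},{"dx": 3.5,"dy": 0,"dz": -0.3,"rx": 0,"ry": 0,"rz": 0,"fingers": 0},{"dx": 3.5,"dy": 0,"dz": -0.2,"rx": 0,"ry": 0,"rz": 0,"fingers": 0}]}}

```text
time: 12.5
position: [0.5695, 0.0173, 0.1196]
orientation: [0.001, 0.734, 0.679, 0.002]
ft_force: [-1.0, -1.2, 9.3]
width: 0.0426
finger_force: 4.6
```

```bash
python3 -c "
from h import *
st()
w=cloud(grab('scene'));B=(w[...,:2]-E0);x=B@BX*1e3;y=B@BY*1e3;z=w[...,2]*1e3
m=(np.abs(y)<45)&(x>-60)&(x<60)&(z>22)&(z<92)
for k in range(22,92,10):
  n=m&(z>k)&(z<=k+10);print(k+5,n.sum(),np.median(x[n]).round(1))"
```

```text
t 12.5 boardframe mm [-2.200e+01 -1.000e-01  1.196e+02] F bx,by,z [-1.3  0.9  9.3] yawx 85.56 tilt [ 0.003  0.001 -1.   ] w 0.04264367289201091 q [ 0.23  0.42 -0.42  1.86  0.21  0.9  -0.37]
27 125 -2.6
37 123 -2.5
47 130 -2.8
57 137 -3.4
67 149 -4.2
77 145 -5.1
87 134 -5.7
```

Emit:
{"op": "jog_arm", "data": {"deltas": [{"dx": 3,"dy": 0,"dz": 0,"rx": 0,"ry": 0,"rz": 0,"fingers": 0},{"dx": 0,"dy": 0,"dz": -2,"rx": 0,"ry": 0,"rz": 0,"fingers": 0},{"dx": 0,"dy": 0,"dz": -8,"rx": 0,"ry": 0,"rz": 0,"fingers": 0},{"dx": -8,"dy": 0,"dz": -4,"rx": 0,"ry": 0,"rz": 0,"fingers": 0},{"dx": -10,"dy": 0,"dz": 0,"rx": 0,"ry": 0,"rz": 0,"fingers": 0},{"dx": -6,"dy": 0,"dz": 0,"rx": 0,"ry": 0,"rz": 0,"fingers": 0},{"dx": 0,"dy": 0,"dz": 0,"rx": 0,"ry": 0,"rz": 0,"fingers": 0}]}}

```text
time: 13.42
position: [0.5662, -0.0062, 0.1313]
orientation: [-0.0, 0.735, 0.678, -0.0]
ft_force: [-0.4, -0.4, -0.8]
width: 0.0426
finger_force: 0.0
```

```bash
python3 -c "
from h import *
st()
d=grab('scene');w=cloud(d);B=(w[...,:2]-E0);x=B@BX*1e3;y=B@BY*1e3;z=w[...,2]*1e3
m=(np.abs(y)<45)&(x>-60)&(x<60)&(z>2)&(z<105)
for k in range(22,102,10):
  n=m&(z>k)&(z<=k+10);print(k+5,n.sum(),np.median(x[n]).round(1))
cv2.imwrite('pics/s7.png',cv2.resize(d['image'][90:240,190:400],(798,570),interpolation=cv2.INTER_CUBIC)[:,:,::-1])"
```

```text
t 13.43 boardframe mm [-45.8   1.3 131.3] F bx,by,z [-0.4  0.4 -0.8] yawx 85.43 tilt [-0.001 -0.    -1.   ] w 0.04261414677918908 q [ 0.27  0.4  -0.42  1.86  0.2   0.93 -0.32]
27 116 -1.4
37 121 -0.8
47 124 -0.8
57 130 -0.8
67 140 -1.0
77 137 -1.5
87 132 -1.7
97 242 -2.1
```

View pics/s7.png

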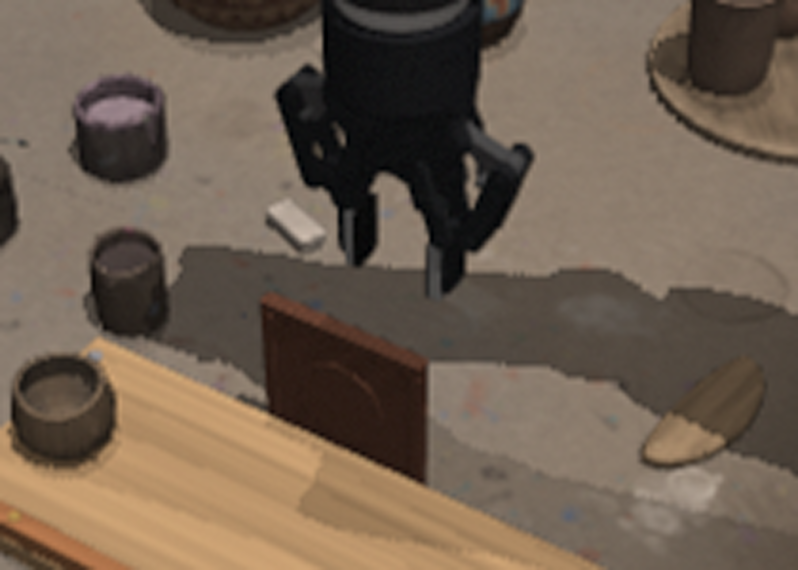

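The tile stands upright on its edge, face to the board, and the hand is clear behind it. I'll lower the fingertips behind its back and push it over.

Emit:
{"op": "jog_arm", "data": {"deltas": [{"dx": 0,"dy": 0,"dz": 18,"rx": 0,"ry": 0,"rz": 0,"fingers": 0},{"dx": 0,"dy": 0,"dz": 18,"rx": 0,"ry": 0,"rz": 0,"fingers": 0},{"dx": 10,"dy": 0,"dz": 0,"rx": 0,"ry": 0,"rz": 0,"fingers": 0},{"dx": 8,"dy": 0,"dz": 0,"rx": 0,"ry": 0,"rz": 0,"fingers": 0},{"dx": 5,"dy": 0,"dz": 0,"rx": 0,"ry": 0,"rz": 0,"fingers": 0},{"dx": 4,"dy": 0,"dz": 0,"rx": 0,"ry": 0,"rz": 0,"fingers": 0},{"dx": 4,"dy": 0,"dz": 0,"rx": 0,"ry": 0,"rz": 0,"fingers": 0},{"dx": 4,"dy": 0,"dz": 0,"rx": 0,"ry": 0,"rz": 0,"fingers": 0}]}}

```text
time: 14.48
position: [0.5693, 0.0299, 0.0957]
orientation: [0.0, 0.734, 0.679, 0.0]
ft_force: [-0.8, 0.9, 0.3]
width: 0.043
finger_force: 0.0
```

```bash
cat > prof.py <<'E'
from h import *
st()
d=grab('scene');w=cloud(d);B=(w[...,:2]-E0);x=B@BX*1e3;y=B@BY*1e3;z=w[...,2]*1e3
m=(np.abs(y)<45)&(x>-60)&(x<90)&(z>2)&(z<105)
for k in range(22,102,10):
  n=m&(z>k)&(z<=k+10);print(k+5,n.sum(),np.median(x[n]).round(1))
E
python3 prof.py
```

```text
t 14.47 boardframe mm [-9.5  1.  95.7] F bx,by,z [0.9 0.8 0.3] yawx 85.52 tilt [ 0. -0. -1.] w 0.04296600658105548 q [ 0.2   0.45 -0.42  1.87  0.23  0.86 -0.41]
27 90 0.8
37 95 2.9
47 98 5.0
57 106 6.5
67 113 8.1
77 110 9.3
87 124 10.6
97 306 9.7
```

Leaning about 10° past upright; a bit further.

Emit:
{"op": "jog_arm", "data": {"deltas": [{"dx": 4,"dy": 0,"dz": 0,"rx": 0,"ry": 0,"rz": 0,"fingers": 0},{"dx": 4,"dy": 0,"dz": 0,"rx": 0,"ry": 0,"rz": 0,"fingers": 0},{"dx": 4,"dy": 0,"dz": 0,"rx": 0,"ry": 0,"rz": 0,"fingers": 0},{"dx": 4,"dy": 0,"dz": 0,"rx": 0,"ry": 0,"rz": 0,"fingers": 0},{"dx": 0,"dy": 0,"dz": 0,"rx": 0,"ry": 0,"rz": 0,"fingers": 0}]}}

```text
time: 15.15
position: [0.5705, 0.0463, 0.0956]
orientation: [-0.0, 0.734, 0.679, 0.0]
ft_force: [-0.4, -0.9, -0.1]
width: 0.0427
finger_force: 0.0
```

```bash
python3 prof.py
```

```text
t 15.15 boardframe mm [ 6.9  1.2 95.6] F bx,by,z [-1.   0.3 -0.1] yawx 85.58 tilt [ 0.  0. -1.] w 0.04271326865698056 q [ 0.18  0.46 -0.42  1.87  0.24  0.87 -0.44]
27 1512 25.1
37 0 nan
47 0 nan
57 0 nan
67 0 nan
77 29 11.0
87 68 13.0
97 77 13.2
  return _methods._mean(a, axis=axis, dtype=dtype,
  ret = ret.dtype.type(ret / rcount)
```

Emit:
{"op": "jog_arm", "data": {"deltas": [{"dx": -30,"dy": 0,"dz": 0,"rx": 0,"ry": 0,"rz": 0,"fingers": 0},{"dx": -35,"dy": 0,"dz": 0,"rx": 0,"ry": 0,"rz": 0,"fingers": 0},{"dx": 0,"dy": 0,"dz": 0,"rx": 0,"ry": 0,"rz": 0,"fingers": 0}]}}

```text
time: 15.58
position: [0.565, -0.0234, 0.0953]
orientation: [0.001, 0.736, 0.677, -0.001]
ft_force: [-0.1, 1.0, -0.0]
width: 0.0428
finger_force: 0.0
```

```bash
python3 - <<'E'
from h import *
st()
w=cloud(grab('scene'));B=(w[...,:2]-E0);x=B@BX*1e3;y=B@BY*1e3;z=w[...,2]*1e3
m=(np.abs(y)<75)&(x>-40)&(x<132)&(z>21)&(z<35)
print(np.percentile(x[m],[1,50,99]),np.percentile(y[m],[1,50,99]),np.percentile(z[m],[5,50,95]))
A=np.c_[x[m],y[m],np.ones(m.sum())];print(np.linalg.lstsq(A,z[m],rcond=None)[0])
d=grab('top');c=d['image'][125:325,180:390];cv2.imwrite('pics/t8.png',cv2.resize(c,(630,600),interpolation=cv2.INTER_CUBIC)[:,:,::-1])
E
```

```text
t 15.57 boardframe mm [-63.    1.2  95.3] F bx,by,z [ 1.   0.2 -0. ] yawx 85.18 tilt [-0.001 -0.003 -1.   ] w 0.042766325583395284 q [ 0.29  0.44 -0.4   1.89  0.23  0.86 -0.32]
[-26.38420002  24.95458062  72.3825282 ] [-56.44902045  -5.84142077  41.66172531] [22.14111068 24.6202506  27.01128897]
[ 8.58896907e-04 -1.22714581e-03  2.45562284e+01]
```

View pics/t8.png

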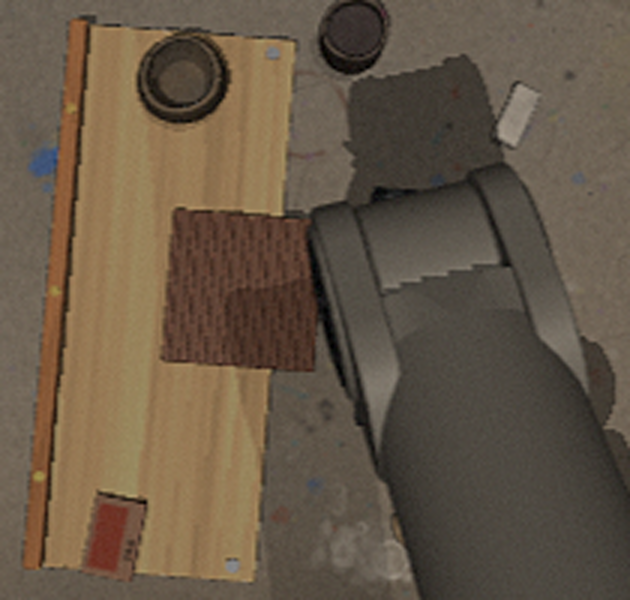

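The tile lies face down (ribbed back up), flat and square, spanning (165,208)-(317,370), overhanging the front edge by about 26 mm. I'll lower behind it and push to the rail.

Emit:
{"op": "jog_arm", "data": {"deltas": [{"dx": 0,"dy": 8,"dz": 20,"rx": 0,"ry": 0,"rz": 0,"fingers": 0},{"dx": 0,"dy": 0,"dz": 20,"rx": 0,"ry": 0,"rz": 0,"fingers": 0},{"dx": 0,"dy": 0,"dz": 17,"rx": 0,"ry": 0,"rz": 0,"fingers": 0},{"dx": 0,"dy": 0,"dz": 0,"rx": 0,"ry": 0,"rz": 0,"fingers": 0}]}}

```text
time: 16.18
position: [0.5717, -0.0192, 0.0367]
orientation: [-0.001, 0.734, 0.679, -0.001]
ft_force: [0.0, -0.6, 0.2]
width: 0.0426
finger_force: 0.0
```

```bash
python3 -c "
from h import *
st()"
```

```text
t 16.18 boardframe mm [-58.3  -5.1  36.7] F bx,by,z [-0.6 -0.1  0.2] yawx 85.59 tilt [-0.004  0.    -1.   ] w 0.04257486478042403 q [ 0.25  0.54 -0.38  1.9   0.28  0.76 -0.35]
```

Emit:
{"op": "jog_arm", "data": {"deltas": [{"dx": 7,"dy": 1,"dz": -1.5,"rx": 0,"ry": 0,"rz": 0,"fingers": 0},{"dx": 7,"dy": 0,"dz": 0,"rx": 0,"ry": 0,"rz": 0,"fingers": 0},{"dx": 7,"dy": 0,"dz": 0,"rx": 0,"ry": 0,"rz": 0,"fingers": 0},{"dx": 7,"dy": 0,"dz": 0,"rx": 0,"ry": 0,"rz": 0,"fingers": 0},{"dx": 7,"dy": 0,"dz": 0,"rx": 0,"ry": 0,"rz": 0,"fingers": 0},{"dx": 7,"dy": 0,"dz": 0,"rx": 0,"ry": 0,"rz": 0,"fingers": 0},{"dx": 7,"dy": 0,"dz": 0,"rx": 0,"ry": 0,"rz": 0,"fingers": 0},{"dx": 7,"dy": 0,"dz": 0,"rx": 0,"ry": 0,"rz": 0,"fingers": 0},{"dx": 7,"dy": 0,"dz": 0,"rx": 0,"ry": 0,"rz": 0,"fingers": 0},{"dx": 7,"dy": 0,"dz": 0,"rx": 0,"ry": 0,"rz": 0,"fingers": 0},{"dx": 6,"dy": 0,"dz": 0,"rx": 0,"ry": 0,"rz": 0,"fingers": 0},{"dx": 0,"dy": 0,"dz": 0,"rx": 0,"ry": 0,"rz": 0,"fingers": 0}]}}

```text
time: 17.68
position: [0.5802, 0.0575, 0.04]
orientation: [-0.0, 0.734, 0.679, 0.0]
ft_force: [1.0, 0.4, -0.2]
width: 0.0427
finger_force: 0.0
```

Emit:
{"op": "jog_arm", "data": {"deltas": [{"dx": 3,"dy": 0,"dz": 0,"rx": 0,"ry": 0,"rz": 0,"fingers": 0},{"dx": 3,"dy": 0,"dz": 0,"rx": 0,"ry": 0,"rz": 0,"fingers": 0},{"dx": 2,"dy": 0,"dz": 0,"rx": 0,"ry": 0,"rz": 0,"fingers": 0},{"dx": 0,"dy": 0,"dz": 0,"rx": 0,"ry": 0,"rz": 0,"fingers": 0}]}}

```text
time: 18.18
position: [0.5809, 0.0645, 0.0401]
orientation: [-0.0, 0.734, 0.679, 0.0]
ft_force: [-0.4, -0.1, -0.1]
width: 0.0428
finger_force: 0.0
```

```bash
python3 -c "
from h import *
st()"
```

```text
t 18.18 boardframe mm [25.9 -7.9 40.1] F bx,by,z [-0.2  0.4 -0.1] yawx 85.55 tilt [ 0.  0. -1.] w 0.04280544933008275 q [ 0.11  0.55 -0.38  1.87  0.28  0.78 -0.5 ]
```

Emit:
{"op": "jog_arm", "data": {"deltas": [{"dx": 1.5,"dy": 0,"dz": 1,"rx": 0,"ry": 0,"rz": 0,"fingers": 0},{"dx": 1.5,"dy": 0,"dz": 0,"rx": 0,"ry": 0,"rz": 0,"fingers": 0},{"dx": 0,"dy": 0,"dz": 0,"rx": 0,"ry": 0,"rz": 0,"fingers": 0}]}}

```text
time: 18.55
position: [0.5811, 0.0659, 0.0391]
orientation: [0.0, 0.734, 0.679, -0.001]
ft_force: [-0.9, -4.1, 2.0]
width: 0.043
finger_force: 1.9
```

Emit:
{"op": "jog_arm", "data": {"deltas": [{"dx": 1.5,"dy": 0,"dz": 0,"rx": 0,"ry": 0,"rz": 0,"fingers": 0},{"dx": 0,"dy": 0,"dz": 0,"rx": 0,"ry": 0,"rz": 0,"fingers": 0}]}}

```text
time: 18.8
position: [0.5811, 0.066, 0.0391]
orientation: [0.001, 0.735, 0.678, -0.002]
ft_force: [-0.6, -6.4, 2.9]
width: 0.043
finger_force: 3.2
```

Emit:
{"op": "jog_arm", "data": {"deltas": [{"dx": 1.5,"dy": 0,"dz": 0,"rx": 0,"ry": 0,"rz": 0,"fingers": 0},{"dx": 0,"dy": 0,"dz": 0,"rx": 0,"ry": 0,"rz": 0,"fingers": 0}]}}

```text
time: 19.05
position: [0.5811, 0.066, 0.0391]
orientation: [0.001, 0.735, 0.678, -0.002]
ft_force: [-1.6, -8.9, 3.5]
width: 0.0426
finger_force: 4.3
```

Seated against the rail. Backing off and lifting away.

Emit:
{"op": "jog_arm", "data": {"deltas": [{"dx": -8,"dy": 0,"dz": 0,"rx": 0,"ry": 0,"rz": 0,"fingers": 0},{"dx": -30,"dy": 0,"dz": 0,"rx": 0,"ry": 0,"rz": 0,"fingers": 0},{"dx": -20,"dy": 0,"dz": -40,"rx": 0,"ry": 0,"rz": 0,"fingers": 0},{"dx": -30,"dy": 0,"dz": -45,"rx": 0,"ry": 0,"rz": 0,"fingers": 0},{"dx": -40,"dy": 0,"dz": -45,"rx": 0,"ry": 0,"rz": 0,"fingers": 0},{"dx": -50,"dy": 0,"dz": -30,"rx": 0,"ry": 0,"rz": 0,"fingers": 0},{"dx": -50,"dy": 0,"dz": 0,"rx": 0,"ry": 0,"rz": 0,"fingers": 0},{"dx": -50,"dy": 0,"dz": 0,"rx": 0,"ry": 0,"rz": 0,"fingers": 0},{"dx": 0,"dy": 0,"dz": 0,"rx": 0,"ry": 0,"rz": 0,"fingers": 0},{"dx": 0,"dy": 0,"dz": 0,"rx": 0,"ry": 0,"rz": 0,"fingers": 0}]}}

```text
time: 20.3
position: [0.5602, -0.2055, 0.1989]
orientation: [-0.0, 0.734, 0.679, 0.001]
ft_force: [0.6, 0.5, -0.3]
width: 0.0426
finger_force: 0.0
```

```bash
python3 - <<'E'
from h import *
st()
d=grab('top');c=d['image'][125:325,180:390];cv2.imwrite('pics/t9.png',cv2.resize(c,(630,600),interpolation=cv2.INTER_CUBIC)[:,:,::-1])
w=cloud(grab('scene'));B=(w[...,:2]-E0);x=B@BX*1e3;y=B@BY*1e3;z=w[...,2]*1e3
m=(np.abs(y)<75)&(x>-40)&(x<134)&(z>21)&(z<28)
A=np.c_[x[m],y[m],np.ones(m.sum())];print(np.percentile(x[m],[1,99]),np.percentile(y[m],[1,99]),np.linalg.lstsq(A,z[m],rcond=None)[0])
E
```

```text
t 20.3 boardframe mm [-245.    -8.2  198.9] F bx,by,z [ 0.5 -0.6 -0.3] yawx 85.6 tilt [ 0.001  0.002 -1.   ] w 0.04263318750910864 q [ 0.57  0.37 -0.36  1.72  0.14  1.08  0.08]
[ 38.81976108 132.73172283] [-55.64916768  42.43294494] [ 1.30396366e-03 -1.05787575e-03  2.45274328e+01]
```

View pics/t9.png

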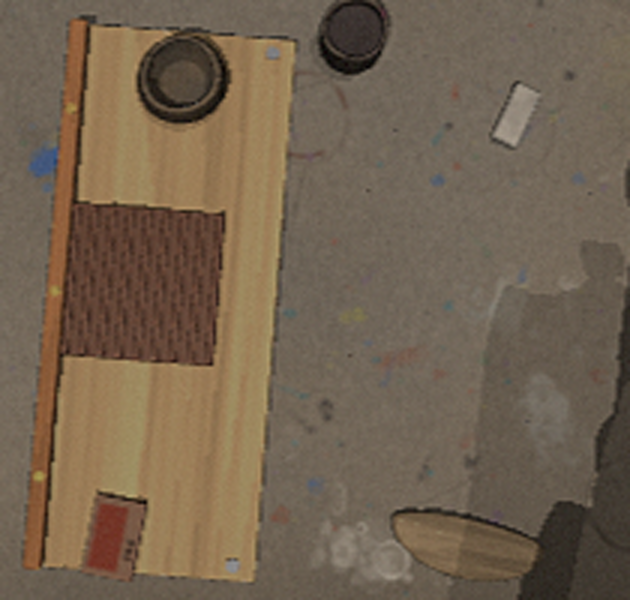

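The ribbed back is up and the tile lies flat and square against the rail (75,203)-(62,355). The bystanders are undisturbed and the hand is clear.

```bash
python3 -c "
from h import *
print(ctrl.sign_off())"
```

```text
the job is handed in; nothing more can be done
None
```

The tile lies face down on the drying board, flat and square against the back rail; nothing else was moved, the hand is clear, and I handed the job in at about 20 s.

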